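Load a round cell into the spring test holder and lock it with the T-plug

TASK

Load the tall 18 mm round cell from the stand into the sleeve of the test holder, then close the holder with the T-headed plug: find the ring's slot by feel, press the head down through it against the spring, turn it a quarter turn clockwise (seen from above) to its stop and let it rise into its notches, so that it stays locked by itself with the cell clamped. Work gently so that neither the cell nor the ring is forced, and leave the small AA battery in the stand alone.

Things in the scene. Friction and masses are not known exactly. Their poses are not given: they have to be found in the camera images.
- holder: cell test holder, fixed, upright: aluminium foot 104 x 84 x 12 mm (x by y) with two black binding posts (38 mm high) at its +x end, a round white sleeve, on it a knurled steel ring of 60 mm diameter, top 98 mm above the bench. Origin: under the foot's middle, on the sleeve's axis, at the bench; z up. All heights 'z' below are in mm above this origin. The ring does not turn.
- holder_mouth (a point): centre of the ring's top, z = 98. Its plate (z 89 to 98) has a 22 mm round hole crossed by a straight slot 39.5 mm long and 12 mm wide. The ring was screwed on by hand: its slot points anywhere within 0.45 rad either way of the holder's x axis. That angle is not measured (this point's axes are the holder's); it must be seen or felt.
- holder_notch (a point): on the axis, z = 92: roof of two 3 mm deep, 12 mm wide notches in the plate's underside, at 90 degrees to the slot. Below the plate (z 76 to 89) is a chamber where a T-head turns 90 degrees clockwise seen from above, from slot to notches, up to a stop; the other way is blocked. The spring lifts the head into the notches.
- holder_seat (a point): on the axis, z = 17: top of the sprung contact disc, at rest, in the sleeve's 22 mm bore (open from z = 76 down). A cell let go with its lower end well in the bore slides down on to it, its top then at z = 83. The disc yields straight down by at most 11 mm, then is solid; it pushes back with 4 N at first and 1 N more per mm.
- plug: T-plug, 64 mm tall, 0.1 kg, upright in the stand. Origin: centre of its lower end; z up, x along T-head and wing. From below: nose 16 mm diameter (to 6), steel T-head 36 x 9 mm (6 to 13), shank 19 mm diameter (to 29), collar 35 mm diameter (to 34), black wing 34 mm along x, 12 thick (34 to 64). In the holder its origin has z 83 on touching the cell, under 76 to turn, 72 at the bottom, 79 locked.
- cell: round lithium cell, 18 mm diameter, 66 mm tall, about 45 g, standing upright in the stand's pocket nearest its middle, the upper 36 mm free. Origin: centre of its lower end; z up.
- aa: AA battery, 15 mm diameter, 50 mm tall, standing in the end pocket of the stand; not to be disturbed. Origin: centre of its lower end.
- stand: grey loading stand, fixed on the bench, block 156 x 62 x 36 mm on a 166 x 72 x 5 mm foot, origin under its middle, z up. Along its x: plug pocket at -46 mm, the cell's pocket at +6, an empty one at +34, the AA pocket at +60; all 30 mm deep, floor at 6 mm. The plug's collar rests on its top.

How it is judged:
By the outcome, as a careful person would: the job done as asked, in the order asked, and still so for the second after the job is handed in, with the robot touching nothing.
It also fails if it takes over 72 s, if anything falls off the work surface, if the arm or the gripper's body presses on something with over 40 N, if the wrist force passes 120 N, or if a joint passes its speed limit or range.

ROBOT

A 7-joint arm with a two-finger parallel gripper is mounted at the origin on a cart in front of the work surface, level with it; the furniture and walls round the work are solid. World frame = base frame: x ahead of the robot, y to its left, z up, the work surface at z = 0. Lengths are in m, angles in degrees, forces in N, time in s.
With the tool pointing down it reaches from about 0.4 to 0.85 m from the base axis. Payload 4.5 kg.
Tool frame: the origin (TCP) lies on the centre line of the jaws, within the pads' length; the fingertips stand tip_extent ahead of it and the grasp point (between the pads) lies 8 mm behind it (tip_extent is the distance from the TCP to the fingertips, in m); z points along the fingers, y is the line along which they close (so a half turn about z gives the same grasp; the last joint's range is limited). The gripper opens to 85 mm and grips with 20 to 120 N. Pads are 22 mm wide; open, the fingers measure 114 mm over their backs; the gripper's body (76 mm by 85 mm) begins 54 mm behind the grasp point. The pads swing forward as they close: fully open they stand 13 mm farther back than shut.
Start: joints at [74.244, 39.483, -11.15, 89.685, 9.013, 51.709, -12.324], TCP at [0.19, -0.595, 0.242] pointing down, gripper open.
Joint ranges: [-172.22, 172.22], [-26.19, 119.32], [-84.43, 86.54], [7.71, 146.69], [-57.33, 237.33], [2.42, 119.75], [-152.13, 152.13]. Speed limits (degrees/s): [147.25, 147.25, 180, 180, 180, 180, 180].

INTERFACE

Orientations are given as a 3x3 rotation matrix whose columns are the frame's x, y, z axes.
In Python, from workcell import * gives the robot as it stands. The module is installed in compiled form; this text tells all that it offers.
- The arm moves only by the tool send_rows, never from a script. Its argument "motion" is a list of rows, each a list of 5 numbers: the shift along the tool's x, y, z in cm, then the turn about the tool's z in degrees, then the closure, from 0 (fully open) to 1 (shut). A call has 1 to 12 rows; each row shifts and turns the commanded pose from where the row before left it, along the tool's axes as they then stand; what a row does not reach is not made up. A row lasts 1/12 s, in which the tool goes at most 41.7 mm and 7.16 degrees, less where a joint would pass 70% of its speed; a pose out of reach is approached as far as the arm can. A call with a gripper value outside its range is refused whole. The fingers move at their own pace and stop on an object; "squeeze" is the grip in N (left out, the last holds). Time passes only in rows, so rows that do not move let the fingers close. It gives the time, the measured TCP pose, the force, the opening and the grip force at its end, in the units of the state.
- sense(): the state, without advancing time (a new reading comes with each control period).
- camera(name): name is "scene" or "side" or "wrist"; returns (picture, depth): 400x640x3 uint8, red, green, blue; 400x640 float32, m along the optical axis (not along the pixel's ray), 0 where there is no reading.
- camera_params(name): a dict with "vertical_fov" (degrees; the focal length in pixels is half the picture's height over the tangent of half this angle, whatever the lens; pixels are square), "cx", "cy" (the principal point, pixels), "D" ([k1, k2, p1, p2, k3] as OpenCV has them; the pictures are not rectified), "cam_to_world" (4x4, takes a point from camera to world coordinates). Camera axes: x right, y down, z forward; pixel columns grow to the right and rows downward; lengths in m; the calibration is good to about 2 mm. A picture is of the moment at which its call begins: read the wrist's pose just before it. camera_params takes no time and is no camera call; for the wrist camera it gives the pose at the moment of the call.
- sign_off(): hands the job in; it is judged then, once.
The state is a dict: "clock": time; "joint_positions": joint angles; "qvel": joint speeds; "joint_efforts": joint torques, N m; "ee_pos": TCP position; "eef_rot": TCP orientation; "wrist_force": force on the tool from outside, world axes, zero at the start; "ft_torque": the same for the moment, N m; "gripper_width": opening from 0.0 (shut) to 1.0 (fully open); "gripper_force": force on a finger pad.
Only numpy, scipy, OpenCV 4.12 (cv2) and the standard library are available. Lean on these libraries where they do the work, as an engineer would, in place of code of your own. Each camera call takes 0.05 s, during which the arm holds its last target. There are 200 camera calls.

## Working session

There is one attempt and no reset: what is moved stays moved. The work goes in short steps, Python scripts to look and compute and a tool call to move; the robot and the scene stay as the last step left them, time stands still between calls to the robot, and variables do not carry over. Pictures are saved under pics/ and viewed, at most 10 in all, crops included, and the job is handed in when it is done.

Besides the shell and the picture viewer there is one more tool, called after "Emit:" as a command line: name --pt "numbers of a row" for each row, then --argument value for the rest. send_rows: Moves the arm, as the interface text tells. Its arguments: {"type":"object","properties":{"motion":{"type":"array"},"squeeze":{"type":"number"}},"required":["motion"]}

```bash
mkdir -p pics
cat > h.py <<'E'
import numpy as np, cv2
from workcell import *
def K(p):
    f=200/np.tan(np.radians(p["vertical_fov"])/2)
    return np.array([[f,0,p["cx"]],[0,f,p["cy"]],[0,0,1]])
def ray(p,uv):
    q=cv2.undistortPoints(np.array(uv,float).reshape(-1,1,2),K(p),np.array(p["D"],float)).reshape(-1,2)
    T=np.array(p["cam_to_world"]); d=np.c_[q,np.ones(len(q))]@T[:3,:3].T
    return T[:3,3],d
def onz(p,uv,z):
    o,d=ray(p,uv); return o+d*((z-o[2])/d[:,2])[:,None]
def cloud(p,D):
    v,u=np.mgrid[0:400,0:640]
    o,d=ray(p,np.c_[u.ravel(),v.ravel()])
    return (o+d*D.reshape(-1,1)).reshape(400,640,3)
def snap(n,f):
    p=camera_params(n); im,D=camera(n); cv2.imwrite("pics/%s.png"%f,im[:,:,::-1]); np.savez("pics/%s.npz"%f,im=im,D=D)
    return p,im,D
E
python3 - <<'E'
from h import *
s=sense(); print({k:np.round(v,3) for k,v in s.items()})
ims=[]
for n in ["scene","side","wrist"]:
    p,im,D=snap(n,n+"0"); print(n,p["vertical_fov"],p["cx"],p["cy"],p["D"],np.round(p["cam_to_world"],3).tolist()); 
import workcell; print([x for x in dir(workcell) if not x.startswith('_')])
try: print(tip_extent)
except Exception as e: print(e)
E
```

```text
{'clock': np.float64(0.0), 'joint_positions': array([ 74.243,  39.534, -11.143,  89.748,   9.013,  51.71 , -12.324]), 'qvel': array([-0.   ,  0.073,  0.101,  0.035,  0.002,  0.015, -0.076]), 'joint_efforts': array([-0.0000e+00, -5.3962e+01, -1.2670e+00, -1.5854e+01,  9.0000e-03,
        9.0000e-03,  0.0000e+00]), 'ee_pos': array([ 0.19 , -0.595,  0.241]), 'eef_rot': array([[ 0.953,  0.304, -0.001],
       [ 0.304, -0.953,  0.002],
       [-0.   , -0.002, -1.   ]]), 'wrist_force': array([ 0.059, -0.141, -0.019]), 'ft_torque': array([-0.016, -0.063,  0.057]), 'gripper_force': np.float64(0.0), 'gripper_width': np.float64(0.996)}
scene 47.19763636100333 317.811086283883 196.3922143258265 [-0.11051641  0.          0.          0.          0.        ] [[-0.758, -0.36, 0.544, 0.089], [-0.652, 0.389, -0.651, 0.574], [0.023, -0.848, -0.53, 0.578], [0.0, 0.0, 0.0, 1.0]]
side 49.013767064720454 320.8821446975082 197.2255837812874 [-0.01870608  0.          0.          0.          0.        ] [[-0.994, -0.025, 0.106, 0.487], [-0.106, 0.461, -0.881, 0.742], [-0.027, -0.887, -0.461, 0.502], [0.0, 0.0, 0.0, 1.0]]
wrist 67.75655624672736 323.00435993547785 198.35806301097153 [0.01026852 0.         0.         0.         0.        ] [[0.303, -0.905, -0.299, 0.267], [-0.953, -0.288, -0.093, -0.571], [-0.002, 0.313, -0.95, 0.373], [0.0, 0.0, 0.0, 1.0]]
['MotionError', 'camera', 'camera_params', 'sense', 'sign_off', 'tip_extent']
0.011
```

View pics/scene0.png

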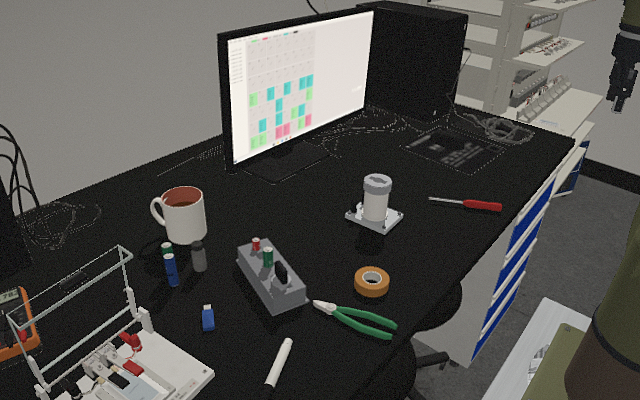

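View pics/side0.png

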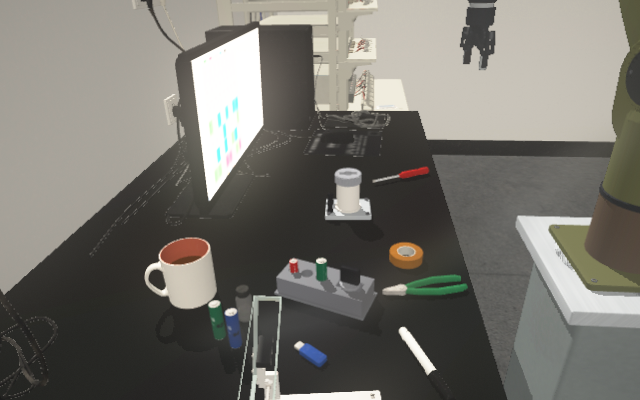

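The scene view shows the holder at about (376,200), and the stand with the plug (281,273), the green cell (268,257) and the red AA (255,245). In the side view they are at (348,190), and at (350,275), (321,268) and (294,265).

Run:
```python
from h import *
def circ(P):
    A=np.c_[2*P,np.ones(len(P))]; b=(P**2).sum(1); x=np.linalg.lstsq(A,b,rcond=None)[0]; return x[:2],np.sqrt(x[2]+x[:2]@x[:2])
for n,seedH,seedS in [("scene",(376,180),(270,275)),("side",(348,173),(325,285))]:
    z=np.load("pics/%s0.npz"%n); im,D=z["im"],z["D"]; p=camera_params(n); C=cloud(p,D)
    hsv=cv2.cvtColor(im,cv2.COLOR_RGB2HSV)
    print(n,"ring px",C[seedH[1],seedH[0]],"stand px",C[seedS[1],seedS[0]])
    u,v=seedH; W=C[v-25:v+60,u-45:u+45].reshape(-1,3)
    T=W[(abs(W[:,2]-.098)<.004)]
    (c,s,a)=cv2.minAreaRect((T[:,:2]*1000).astype(np.float32)); print(" ring top n",len(T),"rect",c,s,"z",np.median(T[:,2]))
    F=W[(abs(W[:,2]-.012)<.004)]; print(" foot rect",len(F),cv2.minAreaRect((F[:,:2]*1000).astype(np.float32)))
    u,v=seedS; W=C[v-60:v+50,u-60:u+70]; I=hsv[v-60:v+50,u-60:u+70]
    m=abs(W[...,2]-.036)<.005
    m=cv2.morphologyEx(m.astype(np.uint8),cv2.MORPH_OPEN,np.ones((3,3)))
    k,l,st,_=cv2.connectedComponentsWithStats(m); i=1+st[1:,4].argmax(); S=W[l==i]
    print(" stand top rect",len(S),cv2.minAreaRect((S[:,:2]*1000).astype(np.float32)),np.median(S[:,2]))
    for nm,mm in [("green",(I[...,0]>45)&(I[...,0]<90)&(I[...,1]>100)),("red",((I[...,0]<8)|(I[...,0]>172))&(I[...,1]>110))]:
        q=W[mm]; q=q[(q[:,2]>.036)&(q[:,2]<.09)]; print(" ",nm,len(q),np.median(q,0) if len(q) else "", np.percentile(q[:,2],97) if len(q) else "")
    big=cv2.resize(im[v-60:v+50,u-60:u+70],None,fx=3,fy=3); u,v=seedH
    b2=cv2.resize(im[v-25:v+65,u-50:u+50],None,fx=3.6,fy=3.6); h=max(big.shape[0],b2.shape[0])
    big=np.hstack([cv2.copyMakeBorder(x,0,h-x.shape[0],0,0,0) for x in (big,b2)])
    cv2.imwrite("pics/z%s.png"%n,big[:,:,::-1]); print(big.shape)
a=cv2.imread("pics/zscene.png");b=cv2.imread("pics/zside.png");w=max(a.shape[1],b.shape[1]);ab=np.vstack([cv2.copyMakeBorder(x,0,0,0,w-x.shape[1],0) for x in (a,b)]); f=min(1,600/ab.shape[0],800/w); cv2.imwrite("pics/zz.png",cv2.resize(ab,None,fx=f,fy=f))
```

```text
scene ring px [ 0.54252541 -0.16279109  0.08948066] stand px [0.53774397 0.16183644 0.03616169]
 ring top n 301 rect (531.7874755859375, -152.50540161132812) (58.112552642822266, 58.82497787475586) z 0.09771790340624559
 foot rect 611 ((531.99365234375, -151.0060577392578), (105.6650619506836, 85.07261657714844), 5.146474838256836)
 stand top rect 1437 ((555.4312744140625, 145.40968322753906), (62.33942794799805, 159.0357666015625), 71.18081665039062) 0.035983151928138835
  green 134 [0.55559142 0.15011779 0.05530261] 0.06965351494841646
  red 53 [0.60739153 0.12968676 0.04651052] 0.06153274717594958
(330, 750, 3)
side ring px [ 0.53227435 -0.16142159  0.09296153] stand px [0.55372212 0.16435911 0.03503068]
 ring top n 223 rect (533.167724609375, -150.57290649414062) (57.07014846801758, 59.30513000488281) z 0.09680907267967309
 foot rect 533 ((514.7328491210938, -218.68927001953125), (251.48460388183594, 120.96676635742188), 75.21282196044922)
 stand top rect 1654 ((556.6669921875, 146.83175659179688), (64.2739486694336, 156.7697296142578), 71.24502563476562) 0.03492582162153013
  green 145 [0.56123174 0.15176802 0.05328026] 0.06933417022047082
  red 63 [0.61233551 0.13235679 0.04547729] 0.053736861241435147
(330, 750, 3)
```

View pics/zz.png

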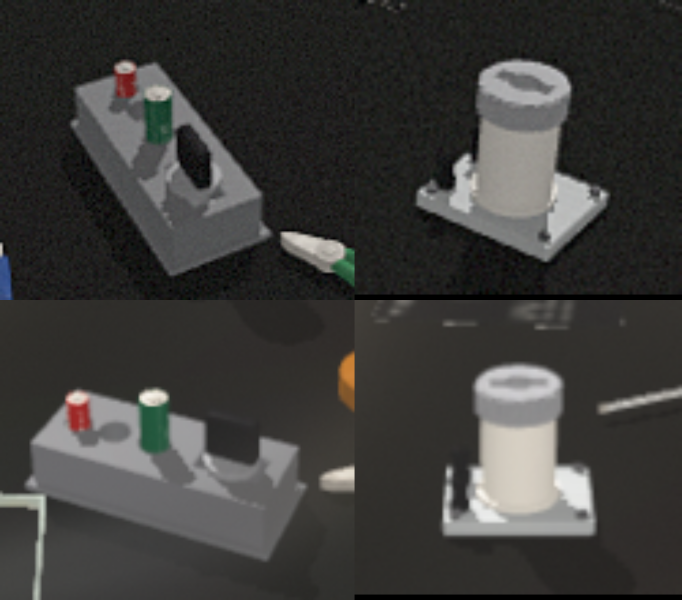

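The zoom shows stand order red AA, green cell, plug (wing roughly along the stand), and the holder with its slot visible in the ring top. The measured sizes match the given ones. Next I check the path for obstacles, then move over the holder.

```bash
cat >> h.py <<'E'
def to(t,yaw=None,s=None):
    s=s or sense(); R=np.array(s["eef_rot"]); d=R.T@(np.array(t)-s["ee_pos"])
    y=np.degrees(np.arctan2(R[1,0],R[0,0])); print("tool shift cm",np.round(d*100,2),"yaw",round(y,2),"turn",None if yaw is None else round(-((yaw-y+180)%360-180),2))
E
python3 - <<'E'
from h import *
for n in ["scene","side"]:
    z=np.load("pics/%s0.npz"%n); C=cloud(camera_params(n),z["D"]).reshape(-1,3)
    m=(z["D"].ravel()>0)&(C[:,2]>.11)&(C[:,0]>.1)&(C[:,0]<1)&(abs(C[:,1])<.7)
    H,xe,ye=np.histogram2d(C[m,0],C[m,1],bins=[np.arange(.1,1.01,.1),np.arange(-.7,.71,.1)]); print(H.astype(int))
to((.5325,-.151,.25))
E
```

```text
[[  20 1391    0    0    0    0    0    0    0    0    0    0    0    0]
 [ 255  767    0    0    0    0    0    0    0    0    0    0    0    0]
 [   0    0    0    0    0    0    0    0    0    0    0    0    0    0]
 [   0    0    0    0    0    0    0    0    0    0    0    0    0    0]
 [   0    0    0    0    0    0    0    0    0    0   93  672  329    0]
 [   6    0    0    0    0    0    0    0    0    0  140   18    0    0]
 [  67    0 1730 2547 3044 3646 4475 2031    0    0    0    0    0    0]
 [  12    0    3    0    2    1    1  210    0    0  122   53    0    0]
 [   0    0    0    0    0    0    0    0    0    0  187  725    0    0]]
[[  43  969    0    0    0    0    0    0    0    0    0    0    0    0]
 [ 312  403    0    0    0    0    0    0    0    0    0    0    0    0]
 [   0    0    0    0    0    0    0    0    0    0    0    0    0    0]
 [   0    0    0    0    0    0    0    0    0    0    0    0    0    0]
 [   0    0    0    0    0    0    0    0    0    0  110  712   17    0]
 [   2    0    0    0    0    0    0    0    0    0  252   17    0    0]
 [ 179    0  799 1155 1497 1962 2643 1968    0    0    0    0    0    0]
 [  32    0    0    0    0    0    0  875    0    0  185  243    0    0]
 [   0    0    0    0    0    0    0    0    0    0    3    0    0    0]]
tool shift cm [ 46.15 -31.88  -0.79] yaw 17.7 turn None
```

Emit:
send_rows --pt "2.3 -1.6 0 0 0" --pt "2.3 -1.6 0 0 0" --pt "2.3 -1.6 0 0 0" --pt "2.3 -1.6 0 0 0" --pt "2.3 -1.6 0 0 0" --pt "2.3 -1.6 0 0 0" --pt "2.3 -1.6 0 0 0" --pt "2.3 -1.6 0 0 0" --pt "2.3 -1.6 0 0 0" --pt "2.3 -1.6 0 0 0"

```text
clock: 0.98
ee_pos: [0.361, -0.3719, 0.2422]
eef_rot: [[0.953, 0.304, -0.0], [0.304, -0.953, 0.0], [-0.0, -0.0, -1.0]]
wrist_force: [0.3, 1.0, 0.1]
gripper_width: 1.001
gripper_force: 0.0
```

Emit:
send_rows --pt "2.3 -1.6 0 0 0" --pt "2.3 -1.6 0 0 0" --pt "2.3 -1.6 0 0 0" --pt "2.3 -1.6 0 0 0" --pt "2.3 -1.6 0 0 0" --pt "2.3 -1.6 0 0 0" --pt "2.3 -1.6 0 0 0" --pt "2.3 -1.6 0 0 0" --pt "2.3 -1.6 0 0 0" --pt "2.3 -1.6 0 0 0" --pt "0 0 0 0 0" --pt "0 0 0 0 0"

```text
clock: 1.98
ee_pos: [0.5318, -0.1486, 0.242]
eef_rot: [[0.951, 0.308, 0.0], [0.308, -0.951, 0.001], [0.0, -0.001, -1.0]]
wrist_force: [-0.6, -0.9, -0.2]
gripper_width: 1.0
gripper_force: 0.0
```

Run:
```python
from h import *
s=sense(); print(s["clock"],s["ee_pos"],s["joint_positions"].round(1))
p,im,D=snap("wrist","w1"); np.save("pics/w1p.npy",p["cam_to_world"])
C=cloud(p,D); q=C[(abs(C[...,2]-.098)<.004)&(D>0)]
q=q[np.hypot(q[:,0]-.5325,q[:,1]+.151)<.05]; print(len(q),cv2.minAreaRect((q[:,:2]*1000).astype(np.float32)),np.median(q[:,2]))
to((.5325,-.151,.25))
```

```text
1.9833 [ 0.53182431 -0.148622    0.24201417] [ 15.7  33.9  -7.9 102.5   6.3  44.  -67.5]
2232 ((532.1209106445312, -153.34481811523438), (58.699501037597656, 59.26842498779297), 66.1391830444336) 0.09799974509617404
tool shift cm [ 0.15  0.1  -0.8 ] yaw 17.76 turn None
```

View pics/w1.png

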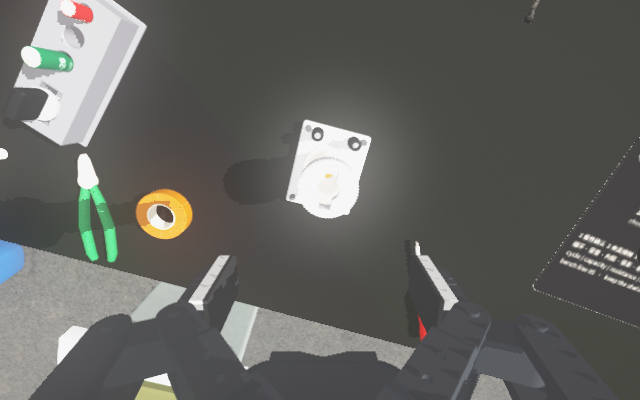

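The wrist view shows the ring at about (328,187) with its slot and hole (327,183), and the stand at the upper left with the cell at (45,58) and the plug at (30,105).

Run:
```python
from h import *
z=np.load("pics/w1.npz"); im,D=z["im"],z["D"]; p=camera_params("wrist"); print(np.abs(np.load("pics/w1p.npy")-p["cam_to_world"]).max())
v,u=np.mgrid[0:400,0:640]; P=onz(p,np.c_[u.ravel(),v.ravel()],.098).reshape(400,640,3); C=cloud(p,D)
# ring outer boundary
top=(abs(C[...,2]-.098)<.004)&(np.hypot(P[...,0]-.532,P[...,1]+.152)<.05)
cs,_=cv2.findContours(top.astype(np.uint8),cv2.RETR_EXTERNAL,cv2.CHAIN_APPROX_NONE)
c=max(cs,key=cv2.contourArea)[:,0]; print("ring",cv2.minEnclosingCircle((P[c[:,1],c[:,0],:2]*1000).astype(np.float32)),cv2.fitEllipse((P[c[:,1],c[:,0],:2]*1000).astype(np.float32)))
r=np.hypot(P[...,0]-.5321,P[...,1]+.1533)
for zt in (.095,.092):
    m=(r<.024)&(C[...,2]<zt); q=P[m][:,:2]*1000
    w,V=np.linalg.eigh(np.cov(q.T)); a=np.degrees(np.arctan2(V[1,1],V[0,1])); print(len(q),"slot centre",q.mean(0),"ang",a%180,"ext",np.ptp(q@V[:,1]),cv2.minAreaRect(q.astype(np.float32)))
x0,y0=290,150; cv2.imwrite("pics/w1c.png",cv2.resize(im[y0:y0+75,x0:x0+75],None,fx=7,fy=7,interpolation=cv2.INTER_CUBIC)[:,:,::-1])
# foot
f=(abs(C[...,2]-.012)<.004)&(r<.09); q=P[f]; qq=C[f]; print("foot",cv2.minAreaRect((qq[:,:2]*1000).astype(np.float32)))
# stand
S=(abs(C[...,2]-.036)<.003)&(u<160)&(v<170); print("stand",cv2.minAreaRect((C[S][:,:2]*1000).astype(np.float32)))
```

```text
0.0030464574399954314
ring ((531.3617553710938, -155.5856475830078), 29.882057189941406) ((531.282470703125, -155.48812866210938), (57.93254089355469, 58.22739791870117), 108.33343505859375)
586 slot centre [ 531.48967232 -155.45755944] ang 5.20581717991746 ext 38.451728396404064 ((531.1112670898438, -155.33074951171875), (38.25680160522461, 21.241657257080078), 18.680171966552734)
558 slot centre [ 531.93909822 -155.28667246] ang 4.817467339201954 ext 37.69201484349395 ((531.6112670898438, -155.17404174804688), (37.209068298339844, 21.218276977539062), 18.680171966552734)
foot ((531.0323486328125, -155.34634399414062), (103.35347747802734, 85.2756576538086), 3.3384435176849365)
stand ((555.5255126953125, 142.57994079589844), (65.01905059814453, 156.6549072265625), 70.96161651611328)
```

View pics/w1c.png

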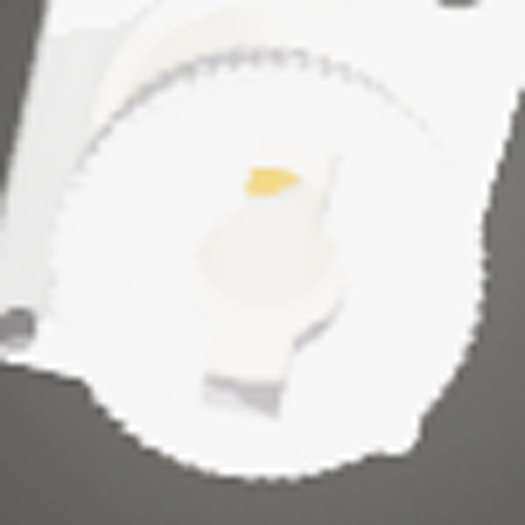

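Emit:
send_rows --pt "0.96 -2.27 0 0 0" --pt "0.96 -2.27 0 0 0" --pt "0.96 -2.27 0 0 0" --pt "0.96 -2.27 0 0 0" --pt "0.96 -2.27 0 0 0" --pt "0.96 -2.27 0 0 0" --pt "0.96 -2.27 0 0 0" --pt "0.96 -2.27 0 0 0" --pt "0.96 -2.27 0 0 0" --pt "0.96 -2.27 0 0 0" --pt "0.96 -2.27 0 0 0" --pt "0.96 -2.27 0 0 0"

```text
clock: 3.03
ee_pos: [0.5578, 0.1426, 0.2422]
eef_rot: [[0.954, 0.301, -0.001], [0.301, -0.954, -0.002], [-0.001, 0.001, -1.0]]
wrist_force: [0.1, 0.4, -0.1]
gripper_width: 0.996
gripper_force: 0.0
```

Emit:
send_rows --pt "0 0 0 6.1 0" --pt "0 0 0 6.1 0" --pt "0 0 0 6.1 0" --pt "0 0 0 6.1 0" --pt "0 0 0 6.1 0" --pt "0 0 0 6 0" --pt "0 0 0 0 0" --pt "0 0 0 0 0" --pt "0 0 0 0 0" --pt "0 0 0 0 0"

```text
clock: 3.87
ee_pos: [0.5579, 0.1431, 0.2423]
eef_rot: [[0.947, -0.322, -0.0], [-0.322, -0.947, -0.0], [0.0, 0.0, -1.0]]
wrist_force: [0.8, -0.2, -0.3]
gripper_width: 1.003
gripper_force: 0.0
```

```bash
cat >> h.py <<'E'
def pca(q):
    w,V=np.linalg.eigh(np.cov(q.T)); a=np.degrees(np.arctan2(V[1,1],V[0,1])); return (a+90)%180-90, np.ptp(q@V[:,1]),np.ptp(q@V[:,0])
E
python3 - <<'E'
from h import *
# redo ring with the saved pose
z=np.load("pics/w1.npz"); p=camera_params("wrist"); p=dict(p); p["cam_to_world"]=np.load("pics/w1p.npy")
C=cloud(p,z["D"]); v,u=np.mgrid[0:400,0:640]; P=onz(p,np.c_[u.ravel(),v.ravel()],.098).reshape(400,640,3)
r=np.hypot(P[...,0]-.532,P[...,1]+.153); m=(r<.024)&(C[...,2]<.095); print("slot",P[m].mean(0),pca(P[m][:,:2]))
s=sense(); print(s["clock"],s["ee_pos"],s["qvel"].round(2))
p,im,D=snap("wrist","w2"); np.save("pics/w2p.npy",p["cam_to_world"]); C=cloud(p,D); hsv=cv2.cvtColor(im,cv2.COLOR_RGB2HSV)
def zone(zc,tol,c,rad): 
    return (abs(C[...,2]-zc)<tol)&(np.hypot(C[...,0]-c[0],C[...,1]-c[1])<rad)&(D>0)
m=zone(.072,.004,(.5617,.1442),.018); q=C[m]; print("cell top",m.sum(),cv2.minEnclosingCircle((q[:,:2]*1000).astype(np.float32)),np.median(q[:,2]))
m=zone(.071,.004,(.5125,.161),.03); q=C[m]; print("wing top",m.sum(),cv2.minAreaRect((q[:,:2]*1000).astype(np.float32)),pca(q[:,:2]),q.mean(0))
m=zone(.056,.004,(.613,.127),.018); q=C[m]; print("AA",m.sum(),q.mean(0))
m=zone(.036,.003,(.556,.145),.09); q=C[m]; print("stand",cv2.minAreaRect((q[:,:2]*1000).astype(np.float32)))
E
```

```text
slot [ 0.53275372 -0.1533922   0.098     ] (np.float64(5.363113991820086), np.float64(0.0384469845985958), np.float64(0.021399193038493608))
3.8667 [0.55794473 0.14310608 0.2422909 ] [-0.09  0.1  -0.07 -0.11 -0.17 -0.04 -0.44]
cell top 237 ((561.3335571289062, 142.73118591308594), 9.277828216552734) 0.07051173852431825
wing top 290 ((512.7540893554688, 159.25958251953125), (11.602575302124023, 32.79459762573242), 68.45748138427734) (np.float64(-20.608601625801413), np.float64(0.03276043599919204), np.float64(0.011836541275280665)) [0.5134527  0.15899822 0.07033547]
AA 160 [0.6125236  0.12519997 0.05502696]
stand ((555.3449096679688, 145.30918884277344), (63.22788619995117, 155.7129364013672), 70.96917724609375)
```

View pics/w2.png

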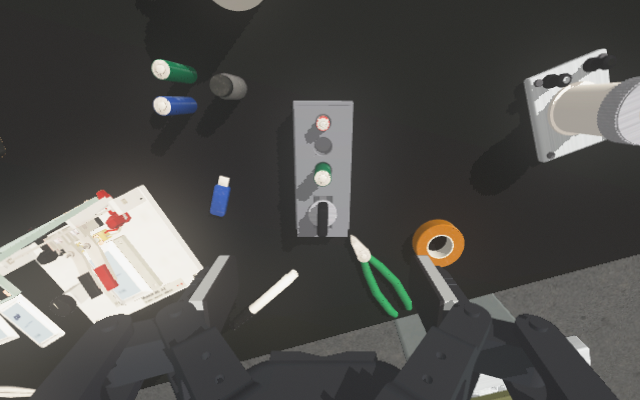

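The view shows the cell top at (322,177), the plug wing at (322,218), AA at (323,122), with the fingers straddling clear. I descend onto the cell.

Emit:
send_rows --pt "0.33 -0.11 1.8 0 0" --pt "0 0 2 0 0" --pt "0 0 2 0 0" --pt "0 0 2 0 0" --pt "0 0 2 0 0" --pt "0 0 2 0 0" --pt "0 0 2 0 0" --pt "0 0 1.8 0 0" --pt "0 0 1.6 0 0" --pt "0 0 1.3 0 0" --pt "0 0 0 0 0" --pt "0 0 0 0 0" --squeeze 25

```text
clock: 4.92
ee_pos: [0.5612, 0.1435, 0.0569]
eef_rot: [[0.947, -0.322, -0.001], [-0.322, -0.947, -0.0], [-0.001, 0.001, -1.0]]
wrist_force: [-0.4, -0.2, -0.1]
gripper_width: 0.999
gripper_force: 0.0
```

Emit:
send_rows --pt "0 0 0 0 0.5" --pt "0 0 0 0 0.65" --pt "0 0 0 0 0.75" --pt "0 0 0 0 0.8" --pt "0 0 0 0 0.85" --pt "0 0 0 0 1" --pt "0 0 0 0 1" --pt "0 0 0 0 1" --pt "0 0 0 0 1" --pt "0 0 0 0 1"

```text
clock: 5.75
ee_pos: [0.5617, 0.1438, 0.0576]
eef_rot: [[0.947, -0.322, 0.001], [-0.322, -0.947, 0.0], [0.001, -0.0, -1.0]]
wrist_force: [-0.3, 0.5, 4.8]
gripper_width: 0.201
gripper_force: 26.4
```

Emit:
send_rows --pt "0 0 -0.5 0 1" --pt "0 0 -0.8 0 1" --pt "0 0 -1.2 0 1" --pt "0 0 -1.5 0 1" --pt "0 0 -2 0 1" --pt "0 0 -2 0 1" --pt "0 0 -2 0 1" --pt "0 0 -2 0 1" --pt "0 0 -1.5 0 1" --pt "0 0 -1 0 1" --pt "0 0 -0.5 0 1" --pt "0 0 0 0 1"

```text
clock: 6.75
ee_pos: [0.5618, 0.1439, 0.2085]
eef_rot: [[0.947, -0.322, 0.002], [-0.322, -0.947, 0.001], [0.002, -0.001, -1.0]]
wrist_force: [-0.3, -0.0, -0.1]
gripper_width: 0.202
gripper_force: 25.9
```

Emit:
send_rows --pt "0.4 1.7 0 0 1" --pt "0.57 2.42 0 0 1" --pt "0.57 2.42 0 0 1" --pt "0.57 2.42 0 0 1" --pt "0.57 2.42 0 0 1" --pt "0.57 2.42 0 0 1" --pt "0.57 2.42 0 0 1" --pt "0.57 2.42 0 0 1" --pt "0.57 2.42 0 0 1" --pt "0.57 2.42 0 0 1" --pt "0.57 2.42 0 0 1" --pt "0.57 2.42 0 0 1"

```text
clock: 7.75
ee_pos: [0.5322, -0.1469, 0.2062]
eef_rot: [[0.947, -0.322, -0.002], [-0.322, -0.947, 0.0], [-0.002, 0.0, -1.0]]
wrist_force: [0.2, 0.5, -0.1]
gripper_width: 0.197
gripper_force: 25.9
```

Emit:
send_rows --pt "0.17 0.7 0 0 1" --pt "0 0 0 0 1" --pt "0 0 0 0 1" --pt "0 0 0 0 1" --pt "0 0 0 0 1"

```text
clock: 8.17
ee_pos: [0.5329, -0.1507, 0.2071]
eef_rot: [[0.948, -0.319, -0.0], [-0.319, -0.948, 0.001], [-0.001, -0.001, -1.0]]
wrist_force: [-0.2, -0.8, -1.0]
gripper_width: 0.199
gripper_force: 25.9
```

```bash
cat >> h.py <<'E'
def ring(p,D,c=(.5325,-.153)):
    C=cloud(p,D); v,u=np.mgrid[0:400,0:640]; P=onz(p,np.c_[u.ravel(),v.ravel()],.098).reshape(400,640,3)
    r=np.hypot(P[...,0]-c[0],P[...,1]-c[1]); m=(abs(C[...,2]-.098)<.004)&(r<.04)&(D>0)
    q=(P[m][:,:2]*1000).astype(np.float32); h=cv2.convexHull(q)[:,0]
    print("ring n",len(q),"enc",cv2.minEnclosingCircle(h),"ell",cv2.fitEllipse(h)[:2],"z",np.median(C[m][:,2]))
    m=(r<.024)&(C[...,2]<.095)&(D>0); print("slot",m.sum(),P[m].mean(0)[:2]*1000,pca(P[m][:,:2]*1000))
E
python3 - <<'E'
from h import *
s=sense(); print(s["clock"],s["ee_pos"],s["qvel"].round(2),s["gripper_width"],s["wrist_force"])
p,im,D=snap("wrist","w3"); np.save("pics/w3p.npy",p["cam_to_world"]); ring(p,D)
for n in ("scene","side"):
    p,im,D=snap(n,n+"3"); C=cloud(p,D); hsv=cv2.cvtColor(im,cv2.COLOR_RGB2HSV)
    m=(hsv[...,0]>45)&(hsv[...,0]<90)&(hsv[...,1]>100)&(np.hypot(C[...,0]-.53,C[...,1]+.15)<.05)&(D>0); q=C[m]; print(n,"cell green",m.sum(),np.median(q,0),q[:,2].min(),q[:,2].max())
    z=np.load("pics/%s0.npz"%n); ring(p,z["D"])
E
```

```text
8.1667 [ 0.53287619 -0.15073455  0.20705144] [ 0.09 -0.12  0.34 -0.06  0.28 -0.05  0.1 ] 0.19873945461877063 [-0.18629501 -0.84406108 -0.98886236]
ring n 2540 enc ((532.4051513671875, -153.7003631591797), 29.857362747192383) ell ((532.3590087890625, -153.6844940185547), (58.57080841064453, 59.35010528564453)) z 0.09803788364331006
slot 715 [ 532.91137558 -153.7110486 ] (np.float64(7.605170270802262), np.float64(38.62080992323382), np.float64(20.79826455542957))
scene cell green 198 [ 0.52820269 -0.14494647  0.18208184] -0.0021027237743510563 0.39204331051295005
ring n 301 enc ((529.7774047851562, -149.06106567382812), 33.186649322509766) ell ((530.5358276367188, -149.6258544921875), (58.26012420654297, 66.36707305908203)) z 0.09771790340624559
slot 43 [ 530.68312284 -150.8555983 ] (np.float64(8.168004720728561), np.float64(35.71620543732507), np.float64(16.41110377151631))
side cell green 131 [ 0.53349962 -0.14314405  0.17591757] 0.15734744240930731 0.19315022707474838
ring n 223 enc ((532.7971801757812, -145.85394287109375), 32.551971435546875) ell ((533.3656005859375, -146.4925994873047), (58.03178024291992, 64.14054107666016)) z 0.09680907267967309
slot 35 [ 534.34877254 -148.48426486] (np.float64(8.74703528949155), np.float64(38.03678880945017), np.float64(16.271846728496))
```

View pics/w3.png

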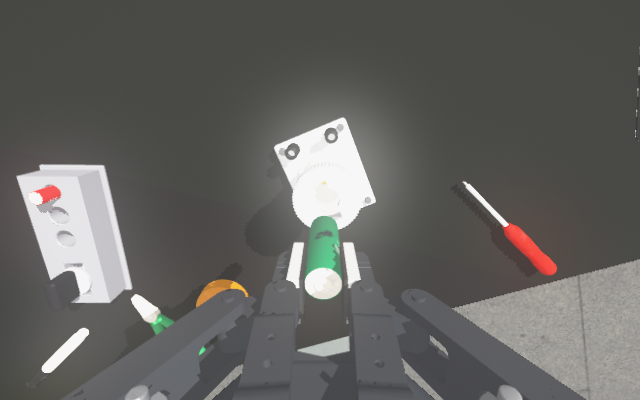

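The wrist view shows the cell upright in the fingers (323,250) and the ring at (327,195). The ring centre is about (532.5,-152.7) after the bias seen at the grasp, and the slot angle is about 7°.

Run:
```python
from h import *
s=sense(); print(s["clock"],s["ee_pos"],s["wrist_force"]); to((.5325,-.1527,.160))
```

```text
8.3167 [ 0.53284453 -0.15175957  0.20728209] [ 0.37868742 -0.66738131 -1.14539294]
tool shift cm [-0.    0.1   4.73] yaw -18.69 turn None
```

Emit:
send_rows --pt "0 0.1 1.2 0 1" --pt "0 0 1.2 0 1" --pt "0 0 1.2 0 1" --pt "0 0 0.8 0 1" --pt "0 0 0.3 0 1" --pt "0 0 0 0 1" --pt "0 0 0 0 1"

```text
clock: 8.9
ee_pos: [0.5325, -0.1539, 0.1605]
eef_rot: [[0.947, -0.322, 0.0], [-0.322, -0.947, -0.0], [0.0, 0.0, -1.0]]
wrist_force: [0.2, -0.2, -0.5]
gripper_width: 0.202
gripper_force: 25.9
```

Emit:
send_rows --pt "0 0 0.3 0 1" --pt "0 0 0.3 0 1" --pt "0 0 0.3 0 1" --pt "0 0 0.3 0 1" --pt "0 0 0.2 0 1" --pt "0 0 0 0 1"

```text
clock: 9.4
ee_pos: [0.532, -0.1539, 0.1458]
eef_rot: [[0.947, -0.322, -0.001], [-0.322, -0.947, 0.0], [-0.001, 0.0, -1.0]]
wrist_force: [0.2, 0.1, 0.3]
gripper_width: 0.196
gripper_force: 25.9
```

Emit:
send_rows --pt "0 0 0.3 0 1" --pt "0 0 0.3 0 1" --pt "0 0 0.3 0 1" --pt "0 0 0.3 0 1" --pt "0 0 0 0 1"

```text
clock: 9.82
ee_pos: [0.5318, -0.1539, 0.1336]
eef_rot: [[0.947, -0.322, -0.001], [-0.322, -0.947, 0.0], [-0.001, 0.0, -1.0]]
wrist_force: [0.3, -0.3, -0.4]
gripper_width: 0.2
gripper_force: 25.9
```

Emit:
send_rows --pt "0 0 0.3 0 1" --pt "0 0 0.3 0 1" --pt "0 0 0.3 0 1" --pt "0 0 0.3 0 1" --pt "0 0 0 0 1" --pt "0 0 0 0 1"

```text
clock: 10.32
ee_pos: [0.5321, -0.154, 0.1221]
eef_rot: [[0.947, -0.322, -0.0], [-0.322, -0.947, 0.0], [-0.0, 0.0, -1.0]]
wrist_force: [-0.8, -0.9, -1.2]
gripper_width: 0.2
gripper_force: 25.9
```

Emit:
send_rows --pt "0 0 0.3 0 1" --pt "0 0 0.3 0 1" --pt "0 0 0.2 0 1" --pt "0 0 0 0 1" --pt "0 0 0 0 1"

```text
clock: 10.73
ee_pos: [0.5322, -0.1539, 0.1141]
eef_rot: [[0.947, -0.322, -0.0], [-0.322, -0.947, 0.0], [-0.0, 0.0, -1.0]]
wrist_force: [-0.3, 0.2, -0.4]
gripper_width: 0.205
gripper_force: 25.9
```

Emit:
send_rows --pt "0 0 0 0 0.7" --pt "0 0 0 0 0.6" --pt "0 0 0 0 0.5" --pt "0 0 0 0 0.5" --pt "0 0 0 0 0.5" --pt "0 0 0 0 0.5" --pt "0 0 0 0 0.5" --pt "0 0 0 0 0.3" --pt "0 0 0 0 0.3" --pt "0 0 0 0 0.3"

```text
clock: 11.57
ee_pos: [0.5323, -0.154, 0.1143]
eef_rot: [[0.947, -0.322, 0.0], [-0.322, -0.947, -0.0], [0.0, 0.0, -1.0]]
wrist_force: [-1.1, 0.5, -0.3]
gripper_width: 0.701
gripper_force: 0.0
```

Emit:
send_rows --pt "0 0 -1 0 0.1" --pt "0 0 -2 0 0" --pt "0 0 -2 0 0" --pt "0 0 -2 0 0" --pt "0 0 -2 0 0" --pt "0 0 -2 0 0" --pt "0 0 -1.5 0 0" --pt "0 0 0 0 0" --pt "0 0 0 0 0" --pt "0 0 0 0 0"

```text
clock: 12.4
ee_pos: [0.5317, -0.1538, 0.239]
eef_rot: [[0.947, -0.322, -0.001], [-0.322, -0.947, 0.0], [-0.001, 0.0, -1.0]]
wrist_force: [-0.5, -0.1, 0.1]
gripper_width: 0.998
gripper_force: 0.0
```

Run:
```python
from h import *
s=sense(); print(s["clock"],s["ee_pos"],s["qvel"].round(2))
p,im,D=snap("wrist","w4"); ring(p,D,(.5322,-.1535))
C=cloud(p,D); m=np.hypot(C[...,0]-.5322,C[...,1]+.1535)<.03
q=C[m&(D>0)]; print(np.histogram(q[:,2],bins=np.arange(.05,.17,.01)))
d=(abs(C[...,2]-.083)<.004)&m; print(d.sum(),C[d].mean(0))
ys,xs=np.where(m&(D>0)); x0,y0=int(xs.mean())-40,max(0,int(ys.mean())-40)
cv2.imwrite("pics/w4c.png",cv2.resize(im[y0:y0+80,x0:x0+80],None,fx=6,fy=6,interpolation=cv2.INTER_CUBIC)[:,:,::-1])
to((.5125,.160,.232),-20.0)
```

```text
12.4 [ 0.53171737 -0.15378794  0.23896351] [ 0.01  0.96 -0.15  0.52  0.05 -0.   -0.04]
ring n 2304 enc ((532.365966796875, -153.6023406982422), 30.000696182250977) ell ((532.3286743164062, -153.69895935058594), (58.7919807434082, 59.286949157714844)) z 0.09806228334451614
slot 595 [ 532.42577512 -153.69105876] (np.float64(6.802414382413701), np.float64(38.55488798417986), np.float64(21.08898962257996))
(array([  33,   15,  297,  332, 2366,    7,    0,    0,    0,    0,    0]), array([0.05, 0.06, 0.07, 0.08, 0.09, 0.1 , 0.11, 0.12, 0.13, 0.14, 0.15,
       0.16]))
316 [ 0.53688695 -0.15579134  0.08202672]
tool shift cm [-11.92 -29.09   0.67] yaw -18.8 turn 1.2
```

View pics/w4c.png

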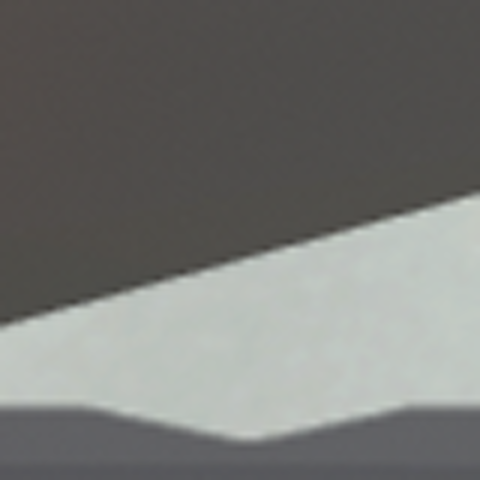

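The crop missed the ring, but depth shows the cell top at z ≈ 0.082 inside the hole, so the cell is seated. The slot is at 6.8°. Next is the plug.

Emit:
send_rows --pt "-1.0 -2.43 0 0 0" --pt "-1.0 -2.43 0 0 0" --pt "-1.0 -2.43 0 0 0" --pt "-1.0 -2.43 0 0 0" --pt "-1.0 -2.43 0 0 0" --pt "-1.0 -2.43 0 0 0" --pt "-1.0 -2.43 0 0 0" --pt "-1.0 -2.43 0 0 0" --pt "-1.0 -2.43 0 0 0" --pt "-1.0 -2.43 0 0 0" --pt "-1.0 -2.43 0 0 0" --pt "-0.9 -2.4 0 0 0"

```text
clock: 13.45
ee_pos: [0.5124, 0.1613, 0.2382]
eef_rot: [[0.947, -0.322, -0.002], [-0.322, -0.947, -0.001], [-0.002, 0.002, -1.0]]
wrist_force: [0.3, 0.3, -0.2]
gripper_width: 1.0
gripper_force: 0.0
```

Emit:
send_rows --pt "0 0 0 1.7 0" --pt "0 0 0 0 0" --pt "0 0 0 0 0" --pt "0 0 0 0 0" --pt "0 0 0 0 0" --pt "0 0 0 0 0"

```text
clock: 13.95
ee_pos: [0.5136, 0.1589, 0.2392]
eef_rot: [[0.936, -0.352, -0.0], [-0.352, -0.936, -0.001], [0.0, 0.001, -1.0]]
wrist_force: [0.4, -0.0, -0.1]
gripper_width: 1.004
gripper_force: 0.0
```

Run:
```python
from h import *
s=sense(); print(s["clock"],s["ee_pos"],s["qvel"].round(2))
p,im,D=snap("wrist","w5"); C=cloud(p,D)
def zone(zc,tol,c,rad): 
    return (abs(C[...,2]-zc)<tol)&(np.hypot(C[...,0]-c[0],C[...,1]-c[1])<rad)&(D>0)
m=zone(.071,.004,(.5125,.160),.03); q=C[m]; print("wing top",m.sum(),cv2.minAreaRect((q[:,:2]*1000).astype(np.float32)),pca(q[:,:2]),np.median(q[:,2]))
m=zone(.036,.003,(.556,.145),.09); q=C[m]; print("stand",cv2.minAreaRect((q[:,:2]*1000).astype(np.float32)))
to((.5129,.1598,.055),-20.5)
```

```text
13.95 [0.51362649 0.15889315 0.23920906] [-0.28 -0.13 -0.25 -0.16 -0.06 -0.02 -0.08]
wing top 332 ((512.8765869140625, 159.5709686279297), (10.648138046264648, 32.58538818359375), 69.6003646850586) (np.float64(-20.715808628796538), np.float64(0.03260920706946335), np.float64(0.01064799515566578)) 0.07064661664563837
stand ((555.4266967773438, 145.23391723632812), (63.25242233276367, 156.1836700439453), 71.00725555419922)
tool shift cm [-0.09 -0.04 18.43] yaw -20.59 turn -0.09
```

Emit:
send_rows --pt "-0.08 -0.08 1.8 0 0" --pt "0 0 2 0 0" --pt "0 0 2 0 0" --pt "0 0 2 0 0" --pt "0 0 2 0 0" --pt "0 0 2 0 0" --pt "0 0 2 0 0" --pt "0 0 1.8 0 0" --pt "0 0 1.6 0 0" --pt "0 0 1.2 0 0" --pt "0 0 0 0 0" --pt "0 0 0 0 0" --squeeze 60

```text
clock: 15.0
ee_pos: [0.513, 0.1609, 0.0551]
eef_rot: [[0.937, -0.351, -0.001], [-0.351, -0.937, -0.0], [-0.0, 0.001, -1.0]]
wrist_force: [0.3, 0.0, -0.1]
gripper_width: 0.997
gripper_force: 0.0
```

Emit:
send_rows --pt "0 0 0 0 0.5" --pt "0 0 0 0 0.65" --pt "0 0 0 0 0.75" --pt "0 0 0 0 0.8" --pt "0 0 0 0 0.85" --pt "0 0 0 0 0.9" --pt "0 0 0 0 1" --pt "0 0 0 0 1" --pt "0 0 0 0 1" --pt "0 0 0 0 1"

```text
clock: 15.83
ee_pos: [0.5131, 0.1611, 0.0557]
eef_rot: [[0.937, -0.35, 0.0], [-0.35, -0.937, -0.0], [0.0, -0.0, -1.0]]
wrist_force: [-0.9, 0.6, 5.7]
gripper_width: 0.126
gripper_force: 59.2
```

Run:
```python
from h import *
s=sense(); print(s["clock"],s["ee_pos"],s["wrist_force"],s["ft_torque"],s["gripper_width"]*85); to((.5,.16,.2))
```

```text
15.8333 [0.51313378 0.16111277 0.05567292] [-0.865923    0.5735498   5.66750974] [-0.07054265  0.20787729  0.00141439] 10.748467341602494
tool shift cm [ -1.19   0.56 -14.43] yaw -20.51 turn None
```

Emit:
send_rows --pt "0 0 -0.5 0 1" --pt "0 0 -0.8 0 1" --pt "0 0 -1.2 0 1" --pt "0 0 -1.6 0 1" --pt "0 0 -2 0 1" --pt "0 0 -2.2 0 1" --pt "0 0 -2.2 0 1" --pt "0 0 -2 0 1" --pt "0 0 -1.7 0 1" --pt "0 0 -1.2 0 1" --pt "0 0 -0.6 0 1" --pt "0 0 0 0 1"

```text
clock: 16.83
ee_pos: [0.5138, 0.1614, 0.2172]
eef_rot: [[0.937, -0.35, 0.003], [-0.35, -0.937, 0.001], [0.003, -0.002, -1.0]]
wrist_force: [0.8, 1.2, -1.1]
gripper_width: 0.125
gripper_force: 58.5
```

Emit:
send_rows --pt "0.8 1.8 0 0 1" --pt "1.07 2.4 0 0 1" --pt "1.07 2.4 0 0 1" --pt "1.07 2.4 0 0 1" --pt "1.07 2.4 0 0 1" --pt "1.07 2.4 0 0 1" --pt "1.07 2.4 0 0 1" --pt "1.07 2.4 0 0 1" --pt "1.07 2.4 0 0 1" --pt "1.07 2.4 0 0 1" --pt "1.07 2.4 0 0 1" --pt "1.07 2.4 0 0 1"

```text
clock: 17.83
ee_pos: [0.5312, -0.1481, 0.2144]
eef_rot: [[0.937, -0.35, -0.002], [-0.35, -0.937, 0.0], [-0.002, 0.0, -1.0]]
wrist_force: [-0.2, 0.0, -1.8]
gripper_width: 0.131
gripper_force: 58.6
```

Emit:
send_rows --pt "0.23 0.59 0 0 1" --pt "0 0 0 -6 1" --pt "0 0 0 -6 1" --pt "0 0 0 -6 1" --pt "0 0 0 -6 1" --pt "0 0 0 -3.3 1" --pt "0 0 0 0 1" --pt "0 0 0 0 1" --pt "0 0 0 0 1" --pt "0 0 0 0 1" --pt "0 0 0 0 1"

```text
clock: 18.75
ee_pos: [0.532, -0.1531, 0.2152]
eef_rot: [[0.993, 0.118, -0.0], [0.118, -0.993, -0.0], [-0.0, 0.0, -1.0]]
wrist_force: [-0.5, 0.7, -1.5]
gripper_width: 0.132
gripper_force: 58.6
```

Run:
```python
from h import *
s=sense(); print(s["clock"],s["ee_pos"],s["qvel"].round(2),s["joint_positions"].round(1),s["gripper_width"])
p,im,D=snap("wrist","w6"); ring(p,D,(.5322,-.1533))
p,im6,D6=snap("side","s6")
cv2.imwrite("pics/v6.png",np.vstack([cv2.resize(im6[60:200,280:420],(400,300)),cv2.resize(im[150:350,220:420],(400,300))])[:,:,::-1])
to((.5323,-.1533,.160),6.8)
```

```text
18.75 [ 0.53200255 -0.15314853  0.21517967] [ 0.05 -0.19 -0.07 -0.19  0.1   0.17  0.24] [ 15.6  36.1  -7.2 104.    6.5  40.4 -78.4] 0.1318775581585297
ring n 2510 enc ((532.4183959960938, -153.08892822265625), 30.066551208496094) ell ((532.6404418945312, -153.33999633789062), (58.77405548095703, 59.346275329589844)) z 0.09803579513697004
slot 574 [ 535.82981699 -153.12344929] (np.float64(5.687747015410935), np.float64(28.50324792510304), np.float64(21.10841454827775))
tool shift cm [0.02 0.01 5.53] yaw 6.78 turn -0.02
```

View pics/v6.png

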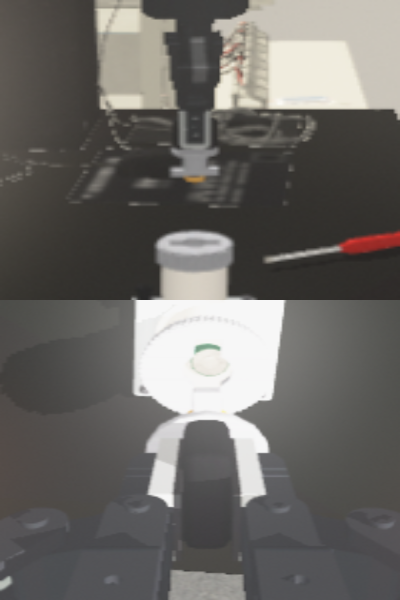

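The views show the plug upright and centred above the ring, with the cell's top visible through the hole. I check the wing's offset in the fingers numerically.

Run:
```python
from h import *
s=sense(); R=np.array(s["eef_rot"]); t=np.array(s["ee_pos"]); print(t,s["wrist_force"],s["ft_torque"])
z=np.load("pics/w6.npz"); p=camera_params("wrist"); C=(cloud(p,z["D"])-t)@R*1000; im=z["im"]
L=C.reshape(-1,3); d=z["D"].ravel()>0
# wing: dark, tool-z about -16 ; collar: tool z about 14
m=d&(abs(L[:,2]+16)<3)&(abs(L[:,1])<5)&(abs(L[:,0])<30); print("wing top x",m.sum(),np.percentile(L[m,0],[1,50,99]),np.percentile(L[m,2],[5,50,95]))
m=d&(abs(L[:,2]-14)<2.5)&(abs(L[:,1])<21)&(abs(L[:,0])<25); print("collar",m.sum(),np.percentile(L[m,0],[1,99]),np.percentile(L[m,1],[1,99]),np.median(L[m,2]))
# side view: collar/nose in world
z=np.load("pics/s6.npz"); C=cloud(camera_params("side"),z["D"]); q=C[(np.hypot(C[...,0]-t[0],C[...,1]-t[1])<.03)&(z["D"]>0)]
for a,b,n in [(.167,.173,"nose"),(.173,.180,"head"),(.182,.194,"shank"),(.196,.201,"collar")]:
    w=q[(q[:,2]>a)&(q[:,2]<b)]; print(n,len(w),np.percentile(w[:,0],[2,98])*1000 if len(w) else "", w[:,1].max()*1000 if len(w) else "")
zz=np.load("pics/side0.npz"); w=C.reshape(-1,3); w=w[(abs(w[:,2]-.093)<.004)&(np.hypot(w[:,0]-.532,w[:,1]+.153)<.04)]; print("ring x side",np.percentile(w[:,0],[1,99])*1000)
```

```text
[ 0.53210931 -0.15321885  0.21528327] [ 0.40190785 -0.14530201 -0.66811887] [-0.04036968 -0.0363564   0.0338283 ]
wing top x 1336 [-15.8632904    1.42159846  16.02243243] [-16.03186826 -15.06367857 -13.86443296]
collar 515 [ 1.90382805 16.61382087] [-16.60657884  16.33181526] 14.776986043669195
nose 24 [525.46277881 547.80164027] -141.68841808536803
head 54 [516.89023556 551.16329033] -143.45259081771889
shank 40 [525.27541558 542.65853852] -137.69664063361031
collar 52 [517.21196953 548.5157927 ] -133.16602851305638
ring x side [504.96857003 562.51463767]
```

Emit:
send_rows --pt "0 0 1.2 0 1" --pt "0 0 1.4 0 1" --pt "0 0 1.4 0 1" --pt "0 0 1.2 0 1" --pt "0 0 0.8 0 1" --pt "0 0 0.4 0 1" --pt "0 0 0.1 0 1" --pt "0 0 0 0 1" --pt "0 0 0 0 1"

```text
clock: 19.6
ee_pos: [0.5326, -0.1534, 0.1508]
eef_rot: [[0.993, 0.118, 0.001], [0.118, -0.993, -0.0], [0.001, 0.0, -1.0]]
wrist_force: [-0.4, -0.4, -0.5]
gripper_width: 0.131
gripper_force: 58.6
```

Emit:
send_rows --pt "0 0 0.2 0 1" --pt "0 0 0.2 0 1" --pt "0 0 0.2 0 1" --pt "0 0 0.2 0 1" --pt "0 0 0 0 1" --pt "0 0 0 0 1"

```text
clock: 20.1
ee_pos: [0.532, -0.1533, 0.1422]
eef_rot: [[0.993, 0.118, -0.0], [0.118, -0.993, 0.0], [-0.0, -0.0, -1.0]]
wrist_force: [-0.7, -0.2, -1.7]
gripper_width: 0.13
gripper_force: 58.6
```

Emit:
send_rows --pt "0 0 0.1 0 1" --pt "0 0 0.1 0 1" --pt "0 0 0.1 0 1" --pt "0 0 0.1 0 1" --pt "0 0 0 0 1"

```text
clock: 20.52
ee_pos: [0.532, -0.1533, 0.1381]
eef_rot: [[0.993, 0.118, -0.0], [0.118, -0.993, -0.0], [-0.0, -0.0, -1.0]]
wrist_force: [-0.7, -0.7, -1.4]
gripper_width: 0.129
gripper_force: 58.6
```

Emit:
send_rows --pt "0 0 0.1 0 1" --pt "0 0 0.1 0 1" --pt "0 0 0.1 0 1" --pt "0 0 0 0 1"

```text
clock: 20.85
ee_pos: [0.5319, -0.1533, 0.1351]
eef_rot: [[0.993, 0.118, -0.0], [0.118, -0.993, -0.0], [-0.0, -0.0, -1.0]]
wrist_force: [-0.1, -0.3, -0.8]
gripper_width: 0.126
gripper_force: 58.6
```

Emit:
send_rows --pt "0 0 0.1 0 1" --pt "0 0 0.1 0 1" --pt "0 0 0.1 0 1" --pt "0 0 0.1 0 1" --pt "0 0 0 0 1" --pt "0 0 0 0 1"

```text
clock: 21.35
ee_pos: [0.5323, -0.1534, 0.1315]
eef_rot: [[0.993, 0.118, 0.001], [0.118, -0.993, -0.0], [0.001, 0.0, -1.0]]
wrist_force: [0.1, -0.3, 1.1]
gripper_width: 0.129
gripper_force: 58.9
```

Emit:
send_rows --pt "0 0 0.1 0 1" --pt "0 0 0.1 0 1" --pt "0 0 0.1 0 1" --pt "0 0 0.1 0 1" --pt "0 0 0 0 1"

```text
clock: 21.77
ee_pos: [0.5324, -0.1534, 0.1275]
eef_rot: [[0.993, 0.118, 0.001], [0.118, -0.993, -0.0], [0.001, 0.0, -1.0]]
wrist_force: [-0.0, 0.2, 5.5]
gripper_width: 0.128
gripper_force: 59.5
```

Emit:
send_rows --pt "0 0 0.1 0 1" --pt "0 0 0.1 0 1" --pt "0 0 0.1 0 1" --pt "0 0 0.1 0 1" --pt "0 0 0 0 1" --pt "0 0 0 0 1"

```text
clock: 22.27
ee_pos: [0.5328, -0.1535, 0.1241]
eef_rot: [[0.993, 0.118, 0.002], [0.118, -0.993, -0.0], [0.002, 0.001, -1.0]]
wrist_force: [-0.4, -0.2, 9.6]
gripper_width: 0.129
gripper_force: 60.1
```

Emit:
send_rows --pt "0 0 0.1 0 1" --pt "0 0 0.1 0 1" --pt "0 0 0.05 0 1" --pt "0 0 0 0 1" --pt "0 0 0 0 1" --pt "0 0 0 0 1"

```text
clock: 22.77
ee_pos: [0.5329, -0.1534, 0.1219]
eef_rot: [[0.993, 0.118, 0.002], [0.118, -0.993, -0.001], [0.002, 0.001, -1.0]]
wrist_force: [-1.7, -0.2, 11.1]
gripper_width: 0.13
gripper_force: 60.5
```

Emit:
send_rows --pt "0 0 0.05 0 1" --pt "0 0 0 3 1" --pt "0 0 0 4 1" --pt "0 0 0 4 1" --pt "0 0 0 4 1" --pt "0 0 0 0 1"

```text
clock: 23.27
ee_pos: [0.5336, -0.1537, 0.1217]
eef_rot: [[0.989, -0.146, 0.003], [-0.146, -0.989, -0.001], [0.004, 0.001, -1.0]]
wrist_force: [-1.0, 0.5, 12.5]
gripper_width: 0.129
gripper_force: 60.5
```

```bash
cat > q.py <<'E'
from h import *
s=sense(); R=s["eef_rot"]; print(s["clock"],np.round(s["ee_pos"],4),"F",s["wrist_force"].round(1),"T",s["ft_torque"].round(2),"yaw",np.degrees(np.arctan2(R[1][0],R[0][0])).round(2),"j7",s["joint_positions"][6].round(1),s["gripper_width"].round(3),s["gripper_force"].round(1))
E
python3 q.py
```

```text
Traceback (most recent call last):
  File "q.py", line 2, in <module>
    s=sense(); R=s["eef_rot"]; print(s["clock"],np.round(s["ee_pos"],4),"F",s["wrist_force"].round(1),"T",s["ft_torque"].round(2),"yaw",np.degrees(np.arctan2(R[1][0],R[0][0])).round(2),"j7",s["joint_positions"][6].round(1),s["gripper_width"].round(3),s["gripper_force"].round(1))
                                                                                                                                                                                                                               ^^^^^^^^^^^^^^^^^^^^^^^^
AttributeError: 'float' object has no attribute 'round'
```

Emit:
send_rows --pt "0 0 0 5 1" --pt "0 0 0 5 1" --pt "0 0 0 5 1" --pt "0 0 0 5 1" --pt "0 0 0 5 1" --pt "0 0 0 5 1" --pt "0 0 0 0 1"

```text
clock: 23.85
ee_pos: [0.5339, -0.1539, 0.1217]
eef_rot: [[0.784, -0.621, 0.004], [-0.621, -0.784, -0.002], [0.004, -0.001, -1.0]]
wrist_force: [-0.2, -0.6, 12.5]
gripper_width: 0.127
gripper_force: 60.5
```

```bash
sed -i 's/s\["gripper_width"\].round(3),s\["gripper_force"\].round(1)/s["gripper_width"],s["gripper_force"]/; s/\[6\].round(1)/[6]/' q.py; python3 q.py
```

```text
23.85 [ 0.5339 -0.1539  0.1217] F [-0.2 -0.6 12.5] T [-0.09 -0.04 -0.06] yaw -38.41 j7 -108.45311176946082 0.12742215320678352 60.52266597747803
```

Emit:
send_rows --pt "0 0 0 5 1" --pt "0 0 0 5 1" --pt "0 0 0 5 1" --pt "0 0 0 5 1" --pt "0 0 0 0 1" --pt "0 0 0 0 1"

```text
clock: 24.35
ee_pos: [0.5339, -0.154, 0.1217]
eef_rot: [[0.527, -0.85, 0.004], [-0.85, -0.527, -0.002], [0.004, -0.003, -1.0]]
wrist_force: [-0.4, 0.3, 11.7]
gripper_width: 0.13
gripper_force: 60.5
```

```bash
python3 q.py; python3 -c "
from h import *;print(sense()['joint_positions'].round(1))"
```

```text
24.35 [ 0.5339 -0.154   0.1217] F [-0.4  0.3 11.7] T [0.01 0.04 0.02] yaw -58.23 j7 -120.84481414373471 0.13000880055251465 60.51230192184448
[   4.9   45.    10.8  108.6  -16.6   27.6 -120.8]
```

Emit:
send_rows --pt "0 0 0 4 1" --pt "0 0 0 4 1" --pt "0 0 0 4 1" --pt "0 0 0 4 1" --pt "0 0 0 2 1" --pt "0 0 0 0 1" --pt "0 0 0 0 1"

```text
clock: 24.93
ee_pos: [0.5337, -0.1541, 0.1217]
eef_rot: [[0.238, -0.971, 0.004], [-0.971, -0.238, -0.002], [0.003, -0.003, -1.0]]
wrist_force: [-0.3, 0.5, 12.7]
gripper_width: 0.132
gripper_force: 60.5
```

```bash
python3 q.py
```

```text
24.9333 [ 0.5337 -0.1541  0.1217] F [-0.3  0.5 12.7] T [ 0.01 -0.    0.05] yaw -76.22 j7 -132.21451730391928 0.13157152953388432 60.515581369400024
```

Emit:
send_rows --pt "0 0 0 2 1" --pt "0 0 0 2 1" --pt "0 0 0 1 1" --pt "0 0 0 0 1" --pt "0 0 0 0 1"

```text
clock: 25.35
ee_pos: [0.5336, -0.1541, 0.1217]
eef_rot: [[0.153, -0.988, 0.004], [-0.988, -0.153, -0.002], [0.002, -0.003, -1.0]]
wrist_force: [-0.0, -0.0, 12.0]
gripper_width: 0.13
gripper_force: 60.5
```

```bash
python3 q.py
```

```text
25.35 [ 0.5336 -0.1541  0.1217] F [-0. -0. 12.] T [-0.03  0.1   0.08] yaw -81.21 j7 -135.40379366707162 0.12986917508895618 60.53865909576416
```

Emit:
send_rows --pt "0 0 0 1 1" --pt "0 0 0 1 1" --pt "0 0 0 0 1" --pt "0 0 0 0 1"

```text
clock: 25.68
ee_pos: [0.5333, -0.1541, 0.1217]
eef_rot: [[0.118, -0.993, 0.003], [-0.993, -0.118, -0.001], [0.002, -0.003, -1.0]]
wrist_force: [-0.8, -0.0, 12.4]
gripper_width: 0.128
gripper_force: 60.6
```

```bash
python3 q.py
```

```text
25.6833 [ 0.5333 -0.1541  0.1217] F [-0.8 -0.  12.4] T [0.02 0.16 0.05] yaw -83.21 j7 -136.6877594140389 0.128426101244803 60.60026407241821
```

Emit:
send_rows --pt "0 0 0 1 1" --pt "0 0 0 1 1" --pt "0 0 0 0 1" --pt "0 0 0 0 1"

```text
clock: 26.02
ee_pos: [0.5329, -0.1541, 0.1216]
eef_rot: [[0.083, -0.997, 0.002], [-0.997, -0.083, -0.001], [0.001, -0.002, -1.0]]
wrist_force: [-1.5, 0.0, 12.2]
gripper_width: 0.128
gripper_force: 60.7
```

```bash
python3 q.py
```

```text
26.0167 [ 0.5329 -0.1541  0.1216] F [-1.5  0.  12.2] T [0.09 0.33 0.06] yaw -85.22 j7 -137.9712037295105 0.12808699882095934 60.68915605545044
```

Emit:
send_rows --pt "0 0 0 1 1" --pt "0 0 0 0 1" --pt "0 0 0 0 1"

```text
clock: 26.27
ee_pos: [0.5326, -0.154, 0.1216]
eef_rot: [[0.066, -0.998, 0.002], [-0.998, -0.066, -0.001], [0.001, -0.002, -1.0]]
wrist_force: [-1.1, 0.5, 13.4]
gripper_width: 0.13
gripper_force: 60.7
```

```bash
python3 q.py
```

```text
26.2667 [ 0.5326 -0.154   0.1216] F [-1.1  0.5 13.4] T [0.15 0.44 0.07] yaw -86.22 j7 -138.61634155170543 0.13036229446906777 60.714350938797
```

Emit:
send_rows --pt "0 0 0 1 1" --pt "0 0 0 0 1" --pt "0 0 0 0 1"

```text
clock: 26.52
ee_pos: [0.5324, -0.154, 0.1216]
eef_rot: [[0.048, -0.999, 0.001], [-0.999, -0.048, -0.001], [0.001, -0.001, -1.0]]
wrist_force: [-2.0, 0.1, 13.0]
gripper_width: 0.13
gripper_force: 60.8
```

```bash
python3 q.py
```

```text
26.5167 [ 0.5324 -0.154   0.1216] F [-2.   0.1 13. ] T [0.07 0.5  0.08] yaw -87.22 j7 -139.26009536652637 0.13000358702931034 60.75678527355194
```

Emit:
send_rows --pt "0 0 0 1 1" --pt "0 0 0 0 1" --pt "0 0 0 0 1"

```text
clock: 26.77
ee_pos: [0.5321, -0.1539, 0.1215]
eef_rot: [[0.031, -1.0, 0.001], [-1.0, -0.031, -0.001], [0.001, -0.001, -1.0]]
wrist_force: [-2.3, 1.1, 13.6]
gripper_width: 0.124
gripper_force: 60.8
```

```bash
python3 q.py
```

```text
26.7667 [ 0.5321 -0.1539  0.1215] F [-2.3  1.1 13.6] T [0.02 0.64 0.11] yaw -88.22 j7 -139.9061776469076 0.12357039051754738 60.794692039489746
```

Emit:
send_rows --pt "0 0 0 -1.5 1" --pt "0 0 0 -1.5 1" --pt "0 0 -0.1 0 1" --pt "0 0 -0.1 0 1" --pt "0 0 0 0 1" --pt "0 0 0 0 1"

```text
clock: 27.27
ee_pos: [0.5329, -0.1541, 0.1234]
eef_rot: [[0.083, -0.997, 0.002], [-0.997, -0.083, -0.001], [0.001, -0.002, -1.0]]
wrist_force: [-0.6, -0.2, 11.2]
gripper_width: 0.13
gripper_force: 60.2
```

```bash
python3 q.py
```

```text
27.2667 [ 0.5329 -0.1541  0.1234] F [-0.6 -0.2 11.2] T [-0.05  0.3  -0.03] yaw -85.23 j7 -138.05230790429033 0.1303342856837788 60.198179483413696
```

Emit:
send_rows --pt "0 0 -0.1 0 1" --pt "0 0 -0.1 0 1" --pt "0 0 0 0 1" --pt "0 0 0 0 1"

```text
clock: 27.6
ee_pos: [0.5328, -0.154, 0.1252]
eef_rot: [[0.083, -0.997, 0.002], [-0.997, -0.083, -0.001], [0.001, -0.002, -1.0]]
wrist_force: [-1.2, 0.2, 8.5]
gripper_width: 0.127
gripper_force: 60.0
```

```bash
python3 q.py
```

```text
27.6 [ 0.5328 -0.154   0.1252] F [-1.2  0.2  8.5] T [0.01 0.2  0.01] yaw -85.22 j7 -138.12596573493738 0.1272370746934457 60.04423141479492
```

Emit:
send_rows --pt "0 0 -0.1 0 1" --pt "0 0 -0.05 0 1" --pt "0 0 0 0 1" --pt "0 0 0 0 1"

```text
clock: 27.93
ee_pos: [0.5328, -0.154, 0.1265]
eef_rot: [[0.083, -0.997, 0.002], [-0.997, -0.083, -0.001], [0.001, -0.002, -1.0]]
wrist_force: [-0.7, -0.9, 8.1]
gripper_width: 0.131
gripper_force: 59.9
```

```bash
python3 q.py
```

```text
27.9333 [ 0.5328 -0.154   0.1265] F [-0.7 -0.9  8.1] T [-0.06  0.15 -0.04] yaw -85.22 j7 -138.1851407333752 0.13095830953701468 59.87415432929993
```

Emit:
send_rows --pt "0 0 -0.05 0 1" --pt "0 0 -0.05 0 1" --pt "0 0 0 0 1" --pt "0 0 0 0 1"

```text
clock: 28.27
ee_pos: [0.5328, -0.1539, 0.1274]
eef_rot: [[0.083, -0.997, 0.002], [-0.997, -0.083, -0.001], [0.001, -0.002, -1.0]]
wrist_force: [-1.1, -0.5, 6.6]
gripper_width: 0.125
gripper_force: 59.7
```

```bash
python3 q.py
```

```text
28.2667 [ 0.5328 -0.1539  0.1274] F [-1.1 -0.5  6.6] T [-0.02  0.07 -0.02] yaw -85.22 j7 -138.21983200858392 0.125334873720438 59.716452956199646
```

Emit:
send_rows --pt "0 0 -0.05 0 1" --pt "0 0 -0.05 0 1" --pt "0 0 0 0 1" --pt "0 0 0 0 1"

```text
clock: 28.6
ee_pos: [0.5327, -0.1539, 0.1278]
eef_rot: [[0.083, -0.997, 0.001], [-0.997, -0.083, -0.001], [0.001, -0.001, -1.0]]
wrist_force: [2.3, -1.2, 0.3]
gripper_width: 0.126
gripper_force: 58.9
```

```bash
python3 q.py
```

```text
28.6 [ 0.5327 -0.1539  0.1278] F [ 2.3 -1.2  0.3] T [-0.38 -0.43  0.01] yaw -85.21 j7 -138.258152481976 0.12633883705771637 58.89323115348816
```

The force dropped to zero at the roof, so the head is in its notches. Releasing.

Emit:
send_rows --pt "0 0 0 0 0.8" --pt "0 0 0 0 0.7" --pt "0 0 0 0 0.6" --pt "0 0 0 0 0.5" --pt "0 0 0 0 0.3" --pt "0 0 0 0 0.2" --pt "0 0 0 0 0.2" --pt "0 0 0 0 0.2"

```text
clock: 29.27
ee_pos: [0.5321, -0.1533, 0.1278]
eef_rot: [[0.084, -0.996, -0.0], [-0.996, -0.084, -0.0], [0.0, 0.0, -1.0]]
wrist_force: [-0.9, -0.2, -0.6]
gripper_width: 0.798
gripper_force: 0.0
```

Emit:
send_rows --pt "0 0 -0.8 0 0.2" --pt "0 0 -1.5 0 0.2" --pt "0 0 -2 0 0" --pt "0 0 -2 0 0" --pt "0 0 -2 0 0" --pt "0 0 -2 0 0" --pt "0 0 -1 0 0" --pt "0 0 0 0 0" --pt "0 0 0 0 0" --pt "0 0 0 0 0"

```text
clock: 30.1
ee_pos: [0.5314, -0.1529, 0.2399]
eef_rot: [[0.084, -0.996, -0.002], [-0.996, -0.084, 0.001], [-0.001, 0.002, -1.0]]
wrist_force: [-0.1, 0.0, 0.6]
gripper_width: 0.998
gripper_force: 0.0
```

```bash
python3 q.py
python3 - <<'E'
from h import *
p,im,D=snap("wrist","w7"); C=cloud(p,D)
near=(np.hypot(C[...,0]-.5325,C[...,1]+.1537)<.03)&(D>0)
m=near&(C[...,2]>.128); q=C[m]; print("wing",m.sum(),"z",np.percentile(q[:,2],[50,95]),pca(q[:,:2]*1000),q.mean(0)[:2]); 
t=near&(abs(C[...,2]-np.percentile(q[:,2],90))<.004); print("top",pca(C[t][:,:2]*1000),C[t].mean(0))
m=near&(C[...,2]>.104)&(C[...,2]<.118); print("collar z",m.sum(),np.median(C[m][:,2]))
p,sd,_=snap("side","s7"); p,sc,_=snap("scene","c7")
cv2.imwrite("pics/v7.png",np.hstack([cv2.resize(x,(400,500)) for x in (sd[130:330,260:420],sc[150:350,230:430])])[:,:,::-1])
E
```

```text
30.1 [ 0.5314 -0.1529  0.2399] F [-0.1  0.   0.6] T [ 0.05  0.02 -0.02] yaw -85.2 j7 -142.86896767444097 0.9975255324510204 0.0
wing 9800 z [0.31259863 0.32234852] (np.float64(4.025886465632567), np.float64(52.638357168331254), np.float64(36.39505219658486)) [ 0.53353052 -0.16521868]
top (np.float64(4.789498142055635), np.float64(51.465665386522005), np.float64(10.571779769985028)) [ 0.53418112 -0.16979751  0.32020244]
collar z 611 0.11324874856887684
```

View pics/v7.png

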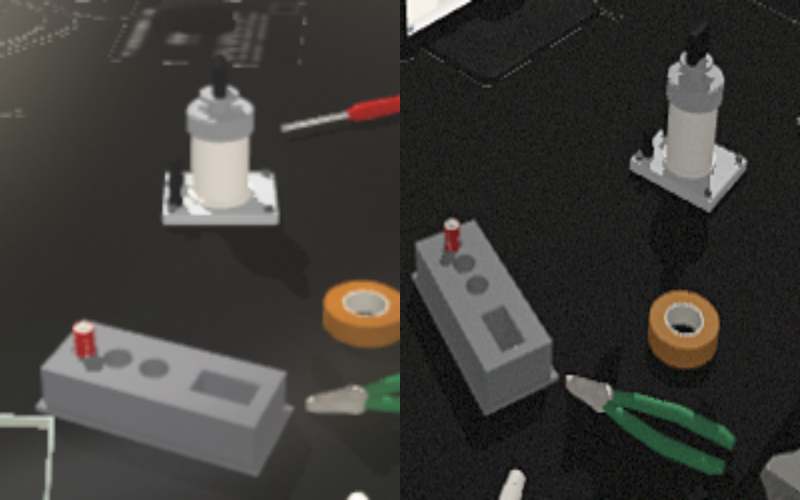

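The plug stays in, with its wing turned crossways and upright. The collar top is at z ≈ 113, so the plug's origin is at 79 (locked). The AA is undisturbed.

```bash
python3 -c "
from workcell import *
print(sign_off())"
```

```text
the job is handed in; nothing more can be done
None
```

The cell is in the sleeve and the holder is closed with the T-plug: it measures at its locked height (79 mm), stays put with the gripper clear, and the AA battery was left alone. Handed in at about 30 s.

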